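# Close the toffee frame

### The job

Close the pouring frame for a batch of toffee on the marble slab: bring the short steel bar that has strayed back flush and square against the long bar, at its near end, so that it mirrors the other short bar. Then take the long bar that is propped on the carton and lay it flat across the free ends of both short bars, pushed flush so that all four corners are closed, with the bars' ends even at the corners. Leave the mug, the milk jug and the kitchen timer where they stand.

Things in the scene. Friction and masses are not known exactly. Their poses are not given: they have to be found in the camera images.
- slab: low white marble slab on four rubber feet, 200 (x) x 210 (y) mm, its top 20 mm above the table; fixed; origin at the centre of its underside, z up. The frame's bars lie on it
- back_bar: long plain steel bar lying on the slab toward its right (-y) side, loose, 0.5 kg: 160 mm along its x, 20 mm wide (y), 24 mm high (z); origin at the centre of its underside; its +y face looks into the frame. The closed frame is 160 x 120 mm outside: short bars' centres at x = -70 and +70 mm, y = +50 mm of this bar, the closing bar's at x = 0, y = +100 mm
- set_bar: short steel bar, loose, 0.25 kg: 20 mm wide (x), 80 mm long (y), 24 mm high (z); origin at the centre of its underside. It already stands in place, butted on the far (+x) end of back_bar's inner face
- stray_bar: short steel bar like set_bar (20 x 80 x 24 mm, 80 mm along its y, origin at the centre of its underside), lying flat on the slab but askew and away from back_bar. Its place is at the near (-x) end of back_bar
- closing_bar: long steel bar, twin of back_bar (160 mm along its x, 20 mm y, 24 mm z; 0.5 kg; origin at the centre of its underside). At the start its near (-x) end stands on the table and its far part leans on the top front edge of the carton: its x axis rises about 31 degrees away from the robot, its z axis leans that much toward the robot. Its middle hangs free 40 mm over the table
- carton: red carton lying to the left of the slab, fixed: 72 mm (x) x 135 mm (y) x 73 mm high, origin at the centre of its underside; its y axis points about away from the robot, and the end that faces the robot carries the closing bar
- mug: stoneware mug with a handle, 82 x 109 x 74 mm, right of the slab, loose; origin under its middle; to be left alone
- milk_jug: small stoneware milk jug, 70 x 80 x 83 mm, right of the slab beyond the mug, loose; origin under its middle; to be left alone
- timer: round kitchen timer, 59 mm across, 53 mm high, in front of the slab's near right corner, loose; origin under its middle; to be left alone

How it is judged:
At the end, for the whole second after the job is handed in: All four bars lie flat and at rest on the slab as a closed rectangle: at each corner the short bar's end is within 2 mm of touching the long bar's inner face, bars square within 2 degrees, and the bars' ends even with one another within 5 mm (y of stray_bar in the frame of back_bar between 0.047 and 0.052 m and x of stray_bar in the frame of back_bar between -0.075 and -0.065 m and (y of stray_bar in the frame of closing_bar between 0.047 and 0.052 m or y of stray_bar in the frame of closing_bar between -0.052 and -0.047 m) and (x of stray_bar in the frame of closing_bar between 0.064 and 0.076 m or x of stray_bar in the frame of closing_bar between -0.076 and -0.064 m) and angle between the y axis of each of stray_bar, set_bar and the y axis of back_bar, either way round below 0.035 rad and z of stray_bar in the frame of back_bar between -0.003 and 0.003 m and y of set_bar in the frame of back_bar between 0.047 and 0.052 m and x of set_bar in the frame of back_bar between 0.065 and 0.075 m and (y of set_bar in the frame of closing_bar between 0.047 and 0.052 m or y of set_bar in the frame of closing_bar between -0.052 and -0.047 m) and (x of set_bar in the frame of closing_bar between 0.064 and 0.076 m or x of set_bar in the frame of closing_bar between -0.076 and -0.064 m) and z of set_bar in the frame of back_bar between -0.003 and 0.003 m and x of closing_bar in the frame of back_bar between -0.005 and 0.005 m and angle between the x axis of closing_bar and the x axis of back_bar, either way round below 0.035 rad and z of closing_bar in the frame of back_bar between -0.003 and 0.003 m and z of back_bar in the frame of slab between 0.017 and 0.023 m and angle between closing_bar's own z axis and vertical below 0.05 rad and linear speed of each of back_bar, stray_bar, set_bar, closing_bar below 0.01 m/s).
It fails at once if the stoneware mug is shifted by more than 3 cm or knocked over (distance of mug from where it was at the start of the episode above 0.03 m or angle between mug's own z axis and vertical above 0.5 rad).
It fails at once if the milk jug is shifted by more than 3 cm or knocked over (distance of milk_jug from where it was at the start of the episode above 0.03 m or angle between milk_jug's own z axis and vertical above 0.5 rad).
It fails at once if the kitchen timer is shifted by more than 3 cm or knocked over (distance of timer from where it was at the start of the episode above 0.03 m or angle between timer's own z axis and vertical above 0.5 rad).
It also fails if it takes over 50 s, if anything falls off the work surface, if the arm or the gripper's body presses on something with over 40 N, if the wrist force passes 120 N, or if a joint passes its speed limit or range.

### The arm

A 6-joint arm with a two-finger parallel gripper is mounted at the origin on a cart in front of the work surface, level with it; the furniture and walls round the work are solid. World frame = base frame: x ahead of the robot, y to its left, z up, the work surface at z = 0. Lengths are in m, angles in rad, forces in N, time in s.
With the tool pointing down it reaches from about 0.25 to 0.725 m from the base axis. Payload 9.7 kg.
Tool frame: the origin (TCP) lies at the very end of the fingers, on their centre line; the grasp point (between the pads) lies 19 mm behind it; z points along the fingers, x is the direction in which the jaws open and shut, and the axes are right-handed (so a half turn about z gives the same grasp; the last joint's range is limited). The gripper opens to 85 mm and grips with 20 to 120 N. Pads are 22 mm wide; open, the fingers measure 114 mm over their backs; the gripper's body (76 mm by 85 mm) begins 54 mm behind the grasp point. The pads swing forward as they close: fully open they stand 13 mm farther back than shut.
Start: joints at [1.295, 0.087, 0.176, 1.66, 0, 1.571], TCP at [0.15, 0.529, 0.231] pointing down, gripper open.
Joint ranges: [-3.13, 3.13], [-0.85, 1.81], [-1.15, 1.24], [-2.2, 2.28], [-1.44, 1.52], [-3.14, 3.14]. Speed limits (rad/s): [2.22, 2.22, 2.57, 3.14, 3.14, 3.14].

### API

Orientations are given as a rotation vector (axis times angle).
In Python, from workcell import status, grab_frame, camera_model, order gives the robot as it stands.
- The arm moves only by the tool drive_tool, never from a script. Its argument "series" is text: rows parted by semicolons, each of 7 numbers parted by spaces: the shift along the tool's x, y, z in cm, then the turn, a rotation vector about the tool's x, y, z in rad, then the opening, from -1 (shut) to 1 (fully open). In form: x y z wx wy wz hand; .... A call has exactly 5 rows; each row is the pose to reach, as a shift and turn from the pose measured when the call began, along the tool's axes at that moment; what a row does not reach only later rows make up. A row lasts 1/12 s, in which the tool goes at most 41.7 mm and 7.16 degrees, less where a joint would pass 70% of its speed; a pose out of reach is approached as far as the arm can. A call with a gripper value outside its range is refused whole. The fingers move at their own pace and stop on an object; "grip_force" is the grip in N (left out, the last holds). Time passes only in rows, so rows that repeat a pose let the fingers close, or fill a call up. It gives the time, the measured TCP pose, the force and the opening at its end, in the units of the state.
- status.read_state(): the state, without advancing time (a new reading comes with each control period).
- grab_frame(name): name is "scene" or "side" or "wrist"; returns the picture (480x640x3 uint8, red, green, blue); there is no depth.
- camera_model(name): a dict with "vertical_fov" (degrees; the focal length in pixels is half the picture's height over the tangent of half this angle, whatever the lens; pixels are square), "cx", "cy" (the principal point, pixels), "rvec" (rotation vector, rad) and "tvec" (3), from world to camera coordinates, as OpenCV has them; the wrist camera has in their place "hand_eye" (4x4, takes a point from camera to tool coordinates, whose origin is the TCP and whose axes are the tool frame's). Camera axes: x right, y down, z forward; pixel columns grow to the right and rows downward; lengths in m; the calibration is good to about 2 mm. The wrist camera is an equidistant fisheye: a pixel r from the principal point sees the ray r / f radians off the axis. A picture is of the moment at which its call begins: read the wrist's pose just before it. camera_model takes no time and is no camera call.
- order.finish_job(): hands the job in, once; it reports no verdict.
The state is a dict: "time": time; "joint_positions": joint angles; "qd": joint speeds; "effort": joint torques, N m; "eef_pos": TCP position; "orientation": TCP orientation; "ft_force": force on the tool from outside, world axes, zero at the start; "wrist_torque": the same for the moment, N m; "width": finger opening in m.
Only numpy, scipy, OpenCV 4.12 (cv2) and the standard library are available. Lean on these libraries where they do the work, as an engineer would, in place of code of your own. Each camera call takes 0.05 s, during which the arm holds its last target. There are 200 camera calls.

## Working session

There is one attempt and no reset: what is moved stays moved. The work goes in short steps, Python scripts to look and compute and a tool call to move; the robot and the scene stay as the last step left them, time stands still between calls to the robot, and variables do not carry over. Pictures are saved under pics/ and viewed, about 8 in all and at most 12, crops included, and the job is handed in when it is done.

Besides the shell and the picture viewer there is one more tool, called after "Emit:" in YAML: its name, and indented under it one key for each argument. drive_tool: Moves the arm, as the interface text tells. Its arguments: {"type":"object","properties":{"series":{"type":"string"},"grip_force":{"type":"number"}},"required":["series"]}

```bash
ls; mkdir -p pics; cat > h.py <<'E'
import numpy as np, cv2
from scipy.spatial.transform import Rotation as R
from workcell import status, grab_frame, camera_model, order
def f_of(m): return 240/np.tan(np.radians(m["vertical_fov"])/2)
def ray(name,uv,st=None):
    """origin, unit dirs in world for pixels uv (N,2)"""
    m=camera_model(name); f=f_of(m); uv=np.atleast_2d(uv).astype(float)
    d=(uv-[m["cx"],m["cy"]])/f
    if name=="wrist":
        r=np.linalg.norm(d,axis=1,keepdims=True)+1e-12
        v=np.c_[d/r*np.sin(r),np.cos(r)]
        H=np.array(m["hand_eye"]); Rt=R.from_rotvec(st["orientation"]).as_matrix()
        return Rt@H[:3,3]+st["eef_pos"], v@(Rt@H[:3,:3]).T
    Rm=R.from_rotvec(np.ravel(m["rvec"])).as_matrix(); v=np.c_[d,np.ones(len(d))]
    v/=np.linalg.norm(v,axis=1,keepdims=True)
    return -Rm.T@np.ravel(m["tvec"]), v@Rm
def onz(name,uv,z,st=None):
    o,d=ray(name,uv,st); return o+d*((z-o[2])/d[:,2:])
def tri(rays):
    A=np.zeros((3,3));b=np.zeros(3)
    for o,d in rays:
        P=np.eye(3)-np.outer(d,d);A+=P;b+=P@o
    p=np.linalg.solve(A,b); return p,[np.linalg.norm((np.eye(3)-np.outer(d,d))@(p-o)) for o,d in rays]
def proj(name,P,st=None):
    m=camera_model(name); f=f_of(m); P=np.atleast_2d(P)
    if name=="wrist":
        H=np.array(m["hand_eye"]); Rt=R.from_rotvec(st["orientation"]).as_matrix()
        c=((P-st["eef_pos"])@Rt-H[:3,3])@H[:3,:3]
        rr=np.linalg.norm(c[:,:2],axis=1,keepdims=True); th=np.arctan2(rr,c[:,2:])
        return c[:,:2]/rr*th*f+[m["cx"],m["cy"]]
    c=P@R.from_rotvec(np.ravel(m["rvec"])).as_matrix().T+np.ravel(m["tvec"])
    return c[:,:2]/c[:,2:]*f+[m["cx"],m["cy"]]
def save(name,img): cv2.imwrite(f"pics/{name}.png",cv2.cvtColor(img,cv2.COLOR_RGB2BGR))
def to_tool(p,st): return R.from_rotvec(st["orientation"]).inv().apply(np.array(p)-st["eef_pos"])*100
E
python3 - <<'E'
from h import *
np.set_printoptions(precision=4,suppress=True)
print(status.read_state())
for n in("scene","side","wrist"):
    im=grab_frame(n); save(n+"0",im); np.save(f"pics/{n}0.npy",im); m=camera_model(n); print(n,m)
    if n!="wrist": print(ray(n,[[320,240]]))
E
```

```text
pics
{'time': 0.0, 'joint_positions': array([1.295 , 0.0875, 0.1752, 1.6598, 0.    , 1.5708]), 'qd': array([-0.0005, -0.0003,  0.0003, -0.0005,  0.0009, -0.001 ]), 'effort': array([ -0.0041, -52.0391,  46.4806,   0.0161,  -0.0003,  -0.    ]), 'eef_pos': array([0.1497, 0.529 , 0.2306]), 'orientation': array([ 2.5051,  1.8945, -0.0017]), 'ft_force': array([ 0.0627, -0.6935, -0.4501]), 'wrist_torque': array([-0.004 , -0.0333,  0.0142]), 'width': 0.0858350336150292}
scene {'vertical_fov': 46.91462385844544, 'cx': 316.2743366510167, 'cy': 242.31627111247695, 'rvec': array([ 2.0813, -1.0262,  0.5072]), 'tvec': array([-0.3475,  0.3182,  0.7928])}
(array([-0.1239, -0.5066,  0.7606]), array([[ 0.6276,  0.4452, -0.6387]]))
side {'vertical_fov': 55.66976986998046, 'cx': 322.44899718378105, 'cy': 235.1370524187413, 'rvec': array([ 0.3473,  2.6599, -1.4252]), 'tvec': array([ 0.5077, -0.051 ,  1.0899])}
(array([0.7152, 0.7814, 0.5713]), array([[-0.1911, -0.8032, -0.5643]]))
wrist {'vertical_fov': 65.70646984690485, 'cx': 321.61389027760686, 'cy': 236.50436470395877, 'hand_eye': array([[ 1.    , -0.0017, -0.0018,  0.0003],
       [ 0.0022,  0.9474,  0.3201, -0.0815],
       [ 0.0012, -0.3201,  0.9474, -0.1414],
       [ 0.    ,  0.    ,  0.    ,  1.    ]])}
```

View pics/scene0.png

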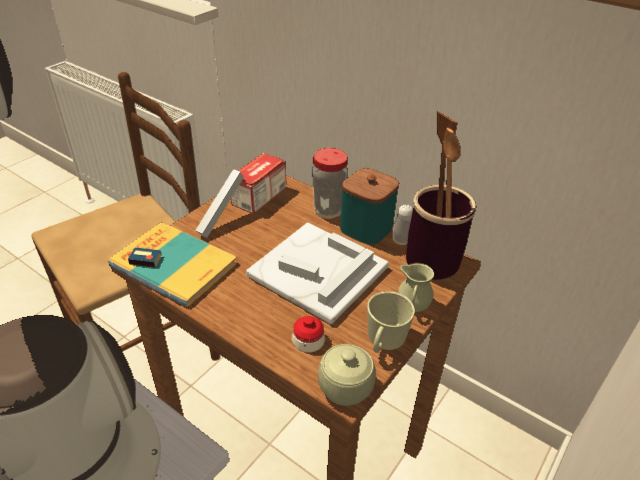

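View pics/side0.png

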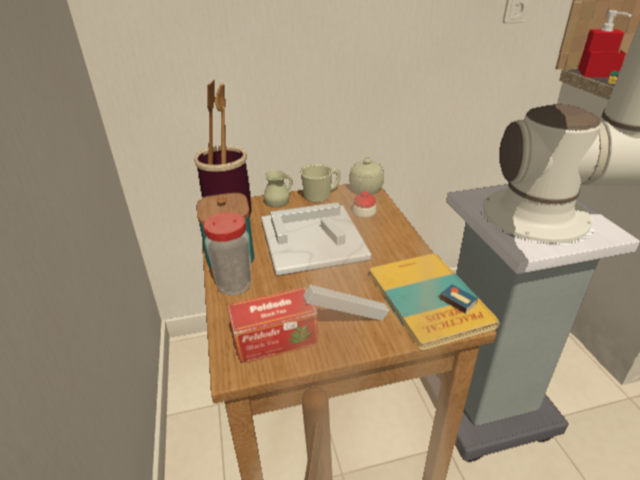

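The scene picture shows the slab, with corners at about (248,268), (312,225), (387,266) and (333,312). The stray bar is near (300,268), the set bar near (350,250), the back bar from (320,300) to (375,260), and the closing bar leans from (205,233) to (238,173). The side picture shows the closing bar from (307,297) to (387,312), resting on the carton.

```bash
python3 - <<'E'
from h import *
np.set_printoptions(precision=4,suppress=True)
print("slab",onz("scene",[[248,268],[312,225],[387,266],[333,312]],.02))
print("stray top ends",onz("scene",[[280,261],[321,268]],.044))
print("back top",onz("scene",[[320,292],[374,250]],.044), "set",onz("scene",[[329,238],[364,256]],.044))
print("closing low(scene)",onz("scene",[[203,233]],.01))
rs=[ray("scene",[[238,173]]),ray("side",[[308,290]])]
print("closing top",tri([(o,d[0]) for o,d in rs]))
print("low side",onz("side",[[387,312]],.01))
print("timer",onz("scene",[[308,340]],.03),"mug",onz("scene",[[390,325]],.04))
# upscaled crops
a=cv2.cvtColor(np.load("pics/scene0.npy"),cv2.COLOR_RGB2BGR)[160:330,190:400]
b=cv2.cvtColor(np.load("pics/side0.npy"),cv2.COLOR_RGB2BGR)[190:360,220:400]
w=cv2.cvtColor(np.load("pics/wrist0.npy"),cv2.COLOR_RGB2BGR)
cv2.imwrite("pics/w0.png",w)
E
```

```text
slab [[ 0.4465  0.0692  0.02  ]
 [ 0.6339  0.0535  0.02  ]
 [ 0.6219 -0.1434  0.02  ]
 [ 0.4544 -0.1308  0.02  ]]
stray top ends [[ 0.481   0.0156  0.044 ]
 [ 0.5142 -0.0586  0.044 ]]
back top [[ 0.4612 -0.0956  0.044 ]
 [ 0.6222 -0.11    0.044 ]] set [[ 0.5968 -0.0177  0.044 ]
 [ 0.5946 -0.1043  0.044 ]]
closing low(scene) [[0.4766 0.227  0.01  ]]
closing top (array([0.6056, 0.2361, 0.0942]), [np.float64(0.0015842416048148715), np.float64(0.0015842416048149216)])
low side [[0.4661 0.2334 0.01  ]]
timer [[ 0.368  -0.1399  0.03  ]] mug [[ 0.4749 -0.2364  0.04  ]]
```

View pics/wrist0.png

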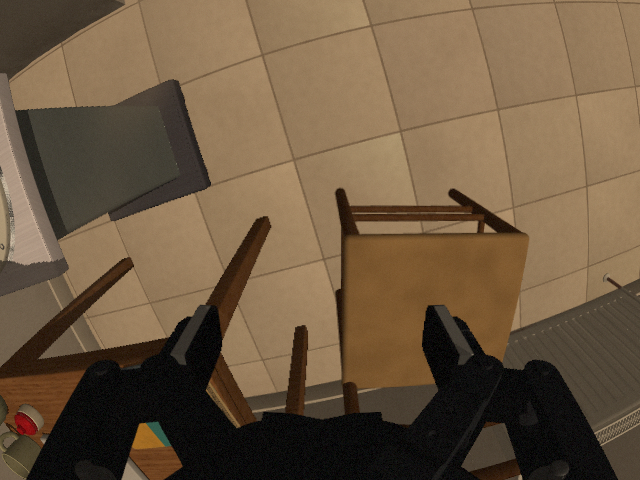

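Emit:
drive_tool:
  series: "-2 2.6 0 0 0 0.07 1; -4 5.2 0 0 0 0.14 1; -6 7.8 0 0 0 0.21 1; -8 10.4 0 0 0 0.28 1; -10 13 0 0 0 0.345 1"

```text
time: 0.57
eef_pos: [0.2481, 0.3961, 0.2306]
orientation: [2.795, 1.432, -0.001]
ft_force: [0.1, -0.0, 0.8]
width: 0.0854
```

Emit:
drive_tool:
  series: "-1 3.1 0 0 0 0.07 1; -2 6.2 0 0 0 0.14 1; -3 9.3 0 0 0 0.21 1; -4 12.4 0 0 0 0.28 1; -5 15.6 0 0 0 0.345 1"

```text
time: 0.98
eef_pos: [0.346, 0.263, 0.2307]
orientation: [3.001, 0.926, -0.001]
ft_force: [0.8, 0.5, -0.2]
width: 0.0853
```

Emit:
drive_tool:
  series: "0.1 3.3 0 0 0 0.07 1; 0.2 6.6 0 0 0 0.14 1; 0.3 9.9 0 0 0 0.21 1; 0.4 13.2 0 0 0 0.28 1; 0.5 16.4 0 0 0 0.345 1"

```text
time: 1.4
eef_pos: [0.4431, 0.1286, 0.2307]
orientation: [3.116, 0.392, -0.001]
ft_force: [-0.0, 0.8, 0.5]
width: 0.0855
```

Emit:
drive_tool:
  series: "1.5 4 0 0 0 0.08 1; 3 8 0.2 0 0 0.16 1; 4.5 12 0.5 0 0 0.25 1; 6 15.3 1 0 0 0.345 1; 6 15.3 1 0 0 0.345 1"

```text
time: 1.82
eef_pos: [0.5417, -0.0097, 0.2181]
orientation: [3.135, -0.165, -0.004]
ft_force: [-0.0, 0.1, 0.0]
width: 0.0855
```

```bash
python3 - <<'E'
from h import *
np.set_printoptions(precision=4,suppress=True)
st=status.read_state(); print(st["eef_pos"],st["orientation"])
im=grab_frame("wrist"); save("w1",im); np.save("pics/w1.npy",im)
import pickle; pickle.dump(st,open("pics/w1.pkl","wb"))
E
```

```text
[ 0.5417 -0.0097  0.2181] [ 3.1346 -0.1652 -0.0037]
```

View pics/w1.png

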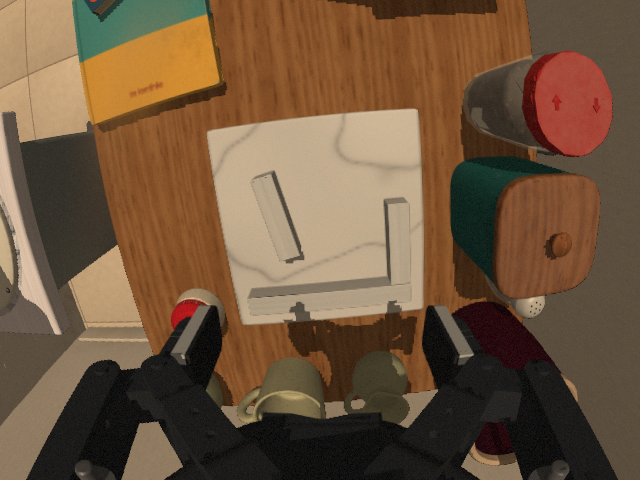

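The wrist view shows the slab with corners at about (208,130), (416,109), (424,317) and (243,324). The stray bar runs from (262,175) to (290,258), the set bar from (398,200) to (400,280), and the back bar from (250,300) to (410,290). I'll enlarge the picture to read the top edges.

```bash
python3 - <<'E'
from h import *
im=np.load("pics/w1.npy")[160:330,230:430]
im=cv2.convertScaleAbs(im,alpha=1.3,beta=-80)
save("w1c",cv2.resize(im,None,fx=3.5,fy=3.5,interpolation=cv2.INTER_CUBIC))
E
```

```text
(no output)
```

View pics/w1c.png

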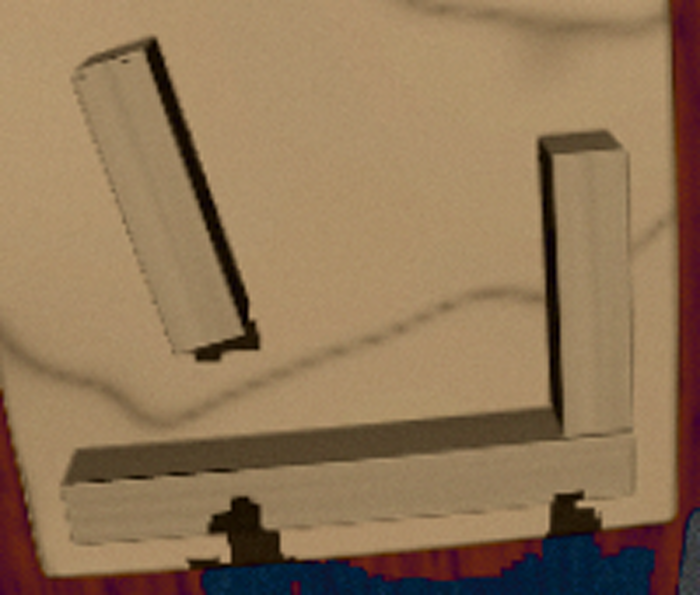

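The crop shows the top-face corners: stray (76,75), (146,55), (247,338), (178,352); set (553,152), (627,148), (632,430), (562,436); back (63,487), (634,433), (634,493), (77,545).

```bash
cat >> h.py <<'E'
def bar(top):
    """centre, long-axis angle deg (mod 180), length, width from 4 ordered corners"""
    c=top.mean(0); e=[(top[1]-top[0]+top[2]-top[3])/2,(top[3]-top[0]+top[2]-top[1])/2]
    l=[np.linalg.norm(x[:2]) for x in e]; i=int(np.argmax(l))
    return c,np.degrees(np.arctan2(e[i][1],e[i][0])),l[i]*1e3,l[1-i]*1e3
E
python3 - <<'E'
from h import *
import pickle
np.set_printoptions(precision=4,suppress=True)
st=pickle.load(open("pics/w1.pkl","rb"))
Q=dict(stray=[(76,75),(146,55),(247,338),(178,352)],set=[(553,152),(627,148),(632,430),(562,436)],back=[(63,487),(634,433),(634,493),(77,545)])
for k,q in Q.items():
    uv=(np.array(q)+.5)/3.5-.5+[230,160]
    t=onz("wrist",uv,.044,st); print(k,bar(t)); 
    if k=='stray': print(t, proj("scene",t)); S=uv
    if k=='back': print(t)
a=np.array([(208,130),(416,109),(424,317),(243,324)])
s=onz("wrist",a,.02,st); print("slab",s.mean(0),s)
print("slab bottom edge dir",np.degrees(np.arctan2(*(s[2]-s[3])[1::-1])),np.degrees(np.arctan2(*(s[1]-s[0])[1::-1])))
im=np.load("pics/scene0.npy")[215:320,240:395]
im=cv2.convertScaleAbs(im,alpha=1.2,beta=-50)
save("s0c",cv2.resize(im,None,fx=5,fy=5,interpolation=cv2.INTER_CUBIC))
E
```

```text
stray (array([ 0.5008, -0.0142,  0.044 ]), np.float64(-78.65541352619744), np.float64(77.93857109106571), np.float64(18.57343036452512))
[[ 0.4841  0.0226  0.044 ]
 [ 0.5023  0.0254  0.044 ]
 [ 0.5178 -0.0514  0.044 ]
 [ 0.4992 -0.0534  0.044 ]] [[278.2286 258.6796]
 [283.0801 253.2687]
 [319.0943 265.4039]
 [314.1013 271.0469]]
set (array([ 0.6096, -0.0499,  0.044 ]), np.float64(-90.74004799617272), np.float64(79.47276289841078), np.float64(19.418948709596613))
back (array([ 0.5402, -0.1002,  0.044 ]), np.float64(-0.15270920951785497), np.float64(158.38269012829673), np.float64(18.959127286312775))
[[ 0.4608 -0.0905  0.044 ]
 [ 0.6194 -0.091   0.044 ]
 [ 0.6193 -0.1099  0.044 ]
 [ 0.4612 -0.1095  0.044 ]]
slab [ 0.541  -0.0343  0.02  ] [[ 0.4447  0.0726  0.02  ]
 [ 0.6374  0.0705  0.02  ]
 [ 0.6394 -0.1467  0.02  ]
 [ 0.4425 -0.1336  0.02  ]]
slab bottom edge dir -3.8214139783892804 -0.6224786198596041
```

View pics/s0c.png

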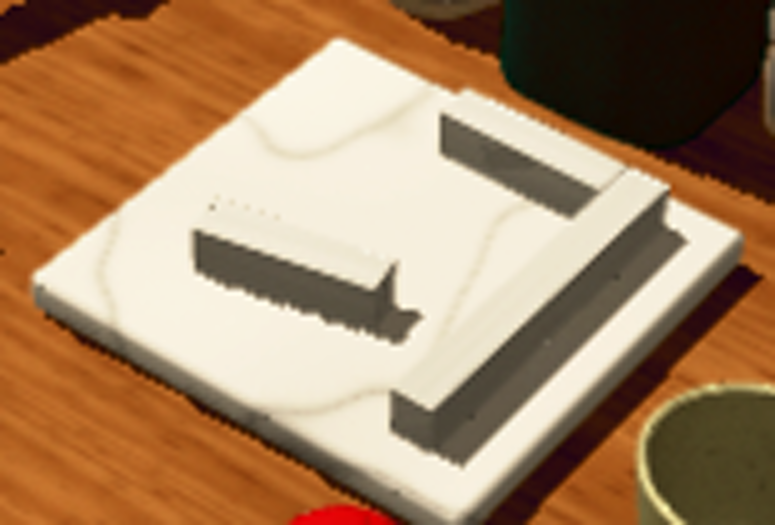

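The scene crop shows the stray top corners at (193,230), (378,290), (395,262), and the back bar's at (390,393), (432,410), (625,170). I'll triangulate the heights with the wrist view.

```bash
python3 - <<'E'
from h import *
import pickle
np.set_printoptions(precision=4,suppress=True)
st=pickle.load(open("pics/w1.pkl","rb"))
w=np.array([(76,75),(178,352),(247,338),(63,487),(77,545),(634,493),(553,152)]); s=np.array([(193,230),(378,290),(395,262),(390,393),(432,410),(668,188),(443,114)])
w=(w+.5)/3.5-.5+[230,160]; s=(s+.5)/5-.5+[240,215]
for a,b in zip(w,s):
    o1,d1=ray("wrist",[a],st);o2,d2=ray("scene",[b]); print(*tri([(o1,d1[0]),(o2,d2[0])]))
E
```

```text
[0.4832 0.022  0.04  ] [np.float64(4.005784511327153e-05), np.float64(4.0057845113311654e-05)]
[ 0.4992 -0.0552  0.0408] [np.float64(0.0007334056700577148), np.float64(0.0007334056700577594)]
[ 0.517  -0.0519  0.041 ] [np.float64(0.0008146169470284035), np.float64(0.0008146169470284539)]
[ 0.4594 -0.0921  0.0402] [np.float64(0.00045256710277951815), np.float64(0.00045256710277947115)]
[ 0.4604 -0.1103  0.0421] [np.float64(0.0003927043675354372), np.float64(0.0003927043675354238)]
[ 0.6193 -0.111   0.0411] [np.float64(0.0007240375044457502), np.float64(0.0007240375044457722)]
[ 0.6018 -0.0116  0.039 ] [np.float64(0.0006404318799083396), np.float64(0.0006404318799083553)]
```

Emit:
drive_tool:
  series: "-0.8 0.2 2.7 0 0 -0.06 1; -1.6 0.4 5.4 0 0 -0.12 1; -2.4 0.6 8 0 0 -0.18 1; -3.3 0.8 10.7 0 0 -0.24 1; -4.1 1 13.3 0 0 -0.303 1"

```text
time: 2.28
eef_pos: [0.4968, -0.0129, 0.0847]
orientation: [3.124, 0.325, -0.006]
ft_force: [-0.3, 0.0, 0.1]
width: 0.0853
```

```bash
python3 - <<'E'
from h import *
import pickle
np.set_printoptions(precision=4,suppress=True)
st=status.read_state(); print(st["eef_pos"],st["orientation"])
im=grab_frame("wrist"); np.save("pics/w2.npy",im);pickle.dump(st,open("pics/w2.pkl","wb"))
save("w2",cv2.resize(cv2.convertScaleAbs(im,alpha=1.2,beta=-40)[100:400,140:500],None,fx=2,fy=2,interpolation=cv2.INTER_CUBIC))
E
```

```text
[ 0.4968 -0.0129  0.0847] [ 3.1239  0.3245 -0.0056]
```

View pics/w2.png

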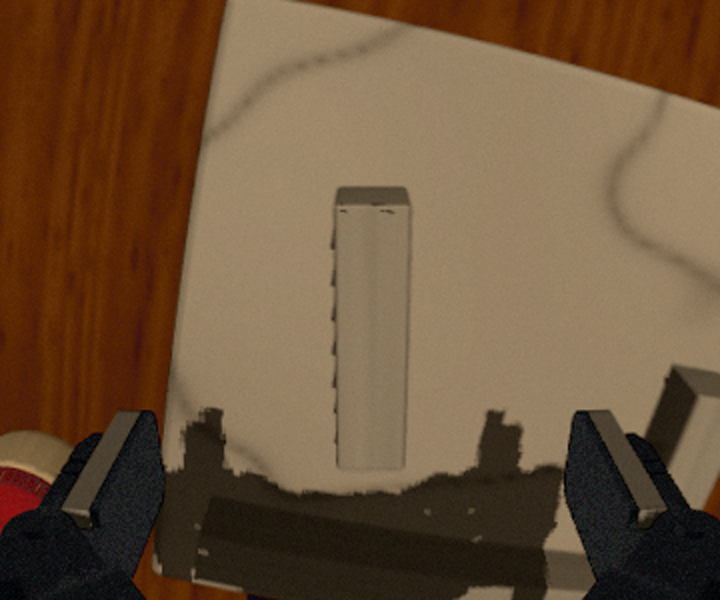

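The close view shows the stray top face at crop corners (336,205), (411,206), (405,468), (336,468), square to the jaws.

```bash
python3 - <<'E'
from h import *
import pickle
np.set_printoptions(precision=4,suppress=True)
st=pickle.load(open("pics/w2.pkl","rb"))
uv=(np.array([(336,205),(411,206),(405,468),(336,468)])+.5)/2-.5+[140,100]
for z in(.041,.044):
    b=bar(onz("wrist",uv,z,st)); print(b,to_tool(b[0],st))
x=R.from_rotvec(st["orientation"]).as_matrix()[:,0]; print("tool x deg",np.degrees(np.arctan2(x[1],x[0])))
E
```

```text
(array([ 0.4997, -0.0142,  0.041 ]), np.float64(-78.62334794160999), np.float64(79.19516459358718), np.float64(19.81640641852687)) [0.2806 0.1778 4.3697]
(array([ 0.4994, -0.0128,  0.044 ]), np.float64(-78.62334794160999), np.float64(77.91152188917768), np.float64(19.49521022356607)) [0.277  0.042  4.0697]
tool x deg 11.862385150848764
```

Emit:
drive_tool:
  series: "0.2 0.1 1.5 0 0 0 1; 0.3 0.1 3 0 0 0 1; 0.3 0.1 4.5 0 0 0 0.6; 0.3 0.1 5.7 0 0 0 0.2; 0.3 0.1 6.1 0 0 0 0"
  grip_force: 40

```text
time: 2.75
eef_pos: [0.4949, -0.0129, 0.0172]
orientation: [-3.124, -0.332, 0.021]
ft_force: [-0.5, -0.3, 1.2]
width: 0.0515
```

Emit:
drive_tool:
  series: "0 0 0 0 0 0 -1; 0 0 0 0 0 0 -1; 0 0 0 0 0 0 -1; 0 0 0 0 0 0 -1; 0 0 0 0 0 0 -1"

```text
time: 3.17
eef_pos: [0.4979, -0.0125, 0.0204]
orientation: [3.124, 0.332, -0.01]
ft_force: [5.2, 1.7, 7.3]
width: 0.0194
```

Emit:
drive_tool:
  series: "0 0 -0.3 0 0 0 -1; 0 0 -0.6 0 0 0 -1; 0 0 -0.9 0 0 0 -1; 0 0 -1.2 0 0 0 -1; 0 0 -1.2 0 0 0 -1"

```text
time: 3.58
eef_pos: [0.4981, -0.0125, 0.0329]
orientation: [3.124, 0.332, -0.01]
ft_force: [0.2, -0.0, -2.3]
width: 0.0188
```

```bash
python3 - <<'E'
from h import *
import pickle
np.set_printoptions(precision=4,suppress=True)
st=status.read_state(); print(st["eef_pos"],st["orientation"],st["ft_force"])
M=R.from_rotvec(st["orientation"]).as_matrix(); print(M, np.degrees(np.arctan2(M[1,0],M[0,0])))
im=grab_frame("wrist"); np.save("pics/w3.npy",im);pickle.dump(st,open("pics/w3.pkl","wb"))
s1=pickle.load(open("pics/w1.pkl","rb"))
B=(np.array([(63,487),(634,433),(634,493),(77,545)])+.5)/3.5-.5+[230,160]; S=(np.array([(553,152),(627,148),(632,430),(562,436)])+.5)/3.5-.5+[230,160]
for q in(B,S): print(bar(onz("wrist",q,.041,s1)))
save("w3",cv2.resize(cv2.convertScaleAbs(im,alpha=1.2,beta=-40)[120:420,120:520],None,fx=2,fy=2,interpolation=cv2.INTER_CUBIC))
E
```

```text
[ 0.4981 -0.0125  0.0329] [ 3.124   0.3317 -0.0096] [ 0.2149 -0.003  -2.3218]
[[ 0.9777  0.21   -0.0061]
 [ 0.21   -0.9777 -0.0007]
 [-0.0061 -0.0006 -1.    ]] 12.122239771650595
(array([ 0.5399, -0.1022,  0.041 ]), np.float64(-0.1371692261301442), np.float64(159.91621584725584), np.float64(19.14472310241325))
(array([ 0.61  , -0.0513,  0.041 ]), np.float64(-90.73777895549586), np.float64(80.23629991231756), np.float64(19.601816804974973))
```

View pics/w3.png

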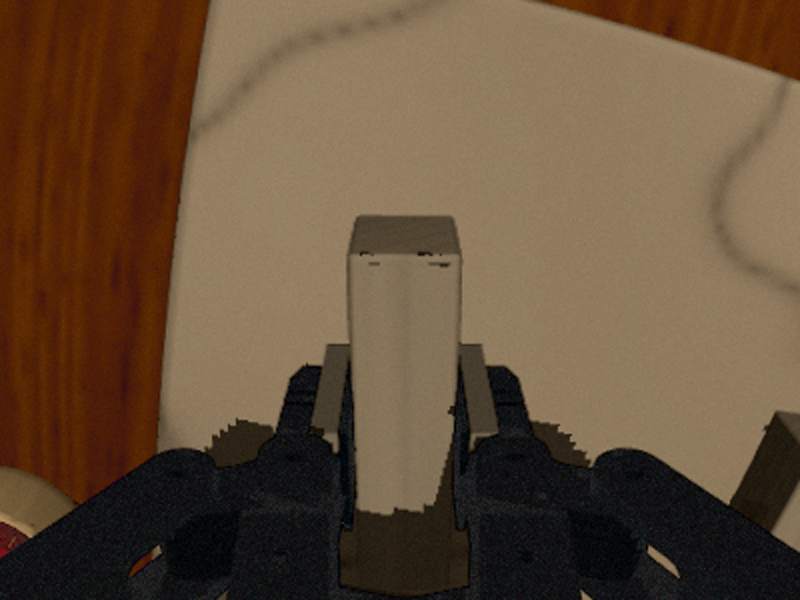

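The held stray bar sits squarely between the fingers; its far top edge is at crop row 255 and its shadowed near end at about row 585. Next I carry it above its place, short of the back bar.

Emit:
drive_tool:
  series: "-0.8 0.6 0.1 0 0 0.05 -1; -1.6 1.2 0.3 0 0 0.1 -1; -2.5 1.8 0.5 0 0 0.15 -1; -3.4 2.3 0.6 0 0 0.214 -1; -3.4 2.3 0.6 0 0 0.214 -1"

```text
time: 4.05
eef_pos: [0.468, -0.0429, 0.0261]
orientation: [3.141, -0.01, -0.013]
ft_force: [0.3, -0.7, -1.7]
width: 0.0189
```

```bash
python3 - <<'E'
from h import *
import pickle
np.set_printoptions(precision=4,suppress=True)
st=status.read_state(); M=R.from_rotvec(st["orientation"]).as_matrix()
print(st["eef_pos"],st["ft_force"],np.degrees(np.arctan2(M[1,0],M[0,0])),M[2])
im=grab_frame("wrist"); pickle.dump(st,open("pics/w4.pkl","wb"))
B=proj("wrist",[[.46,-.0922,.041],[.54,-.0922,.041]],st); print(B)
save("w4",cv2.resize(cv2.convertScaleAbs(im,alpha=1.6,beta=-20)[180:480,200:480],None,fx=2,fy=2,interpolation=cv2.INTER_CUBIC))
E
```

```text
[ 0.468  -0.0429  0.0261] [ 0.2933 -0.7448 -1.7207] -0.3697305316122901 [-0.0082  0.0009 -1.    ]
[[304.1694 414.2421]
 [466.6235 405.5168]]
```

View pics/w4.png

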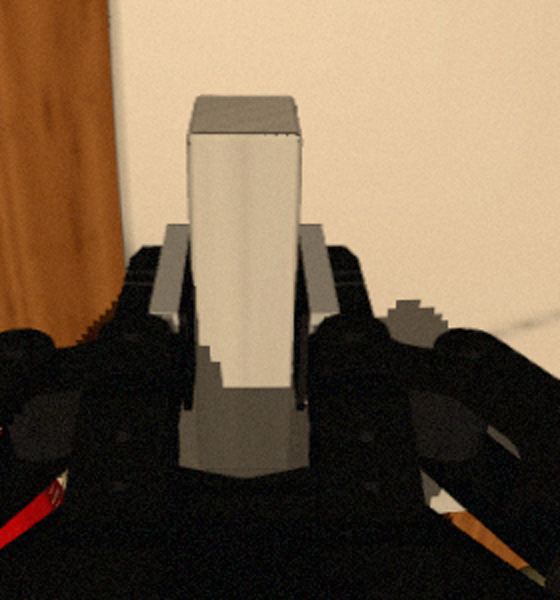

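Emit:
drive_tool:
  series: "0 0.1 0.15 0 0 0 -1; 0.1 0.2 0.3 0 0 0 -1; 0.1 0.35 0.35 0 0 0 -1; 0.15 0.5 0.35 0 0 0 -1; 0.15 0.5 0.35 0 0 0 -1"

```text
time: 4.52
eef_pos: [0.4706, -0.0475, 0.0228]
orientation: [3.141, -0.004, -0.011]
ft_force: [0.1, 0.5, -3.1]
width: 0.0192
```

Emit:
drive_tool:
  series: "0 0.03 0 0 0 0 -1; 0 0.06 0 0 0 0 -1; 0 0.1 0 0 0 0 -1; 0 0.1 0 0 0 0 -1; 0 0.1 0 0 0 0 -1"

```text
time: 4.93
eef_pos: [0.4706, -0.0486, 0.0228]
orientation: [3.141, -0.004, -0.011]
ft_force: [0.4, -0.2, -1.6]
width: 0.0196
```

Emit:
drive_tool:
  series: "0 0.03 0 0 0 0 -1; 0 0.06 0 0 0 0 -1; 0 0.1 0 0 0 0 -1; 0 0.1 0 0 0 0 -1; 0 0.1 0 0 0 0 -1"

```text
time: 5.35
eef_pos: [0.4705, -0.0495, 0.0228]
orientation: [3.141, -0.003, -0.011]
ft_force: [-0.8, 2.6, -1.9]
width: 0.0193
```

Emit:
drive_tool:
  series: "0 0.02 0 0 0 0 -1; 0 0.04 0 0 0 0 -1; 0 0.04 0 0 0 0 -1; 0 0.04 0 0 0 0 -1; 0 0.04 0 0 0 0 -1"

```text
time: 5.77
eef_pos: [0.4706, -0.0499, 0.0229]
orientation: [3.141, -0.003, -0.011]
ft_force: [0.5, 2.0, -1.0]
width: 0.0193
```

```bash
python3 - <<'E'
from h import *
import pickle
np.set_printoptions(precision=4,suppress=True)
a=np.array([ (lambda s:s["ft_force"])(status.read_state())]); st=status.read_state()
im=grab_frame("scene"); st2=status.read_state(); np.save("pics/scene1.npy",im)
im=grab_frame("side"); np.save("pics/side1.npy",im); st3=status.read_state()
for s in(st,st2,st3): print(s["eef_pos"],s["ft_force"],s["wrist_torque"])
E
```

```text
[ 0.4706 -0.0499  0.0229] [ 0.4565  1.9772 -1.0097] [0.3447 0.0563 0.0181]
[ 0.4706 -0.0499  0.0228] [-0.423   2.0056 -1.3177] [0.3406 0.0438 0.0159]
[ 0.4706 -0.0499  0.0228] [-0.9912  1.7097 -2.7278] [ 0.3682  0.0373 -0.0094]
```

Emit:
drive_tool:
  series: "0 0 0.08 0 0 0 -1; 0 0 0.16 0 0 0 -1; 0 0 0.22 0 0 0 -1; 0 0 0.22 0 0 0 -1; 0 0 0.22 0 0 0 -1"

```text
time: 6.28
eef_pos: [0.4705, -0.0499, 0.0205]
orientation: [3.141, -0.003, -0.011]
ft_force: [1.0, 1.8, -2.7]
width: 0.0193
```

Emit:
drive_tool:
  series: "0 0 0 0 0 0 -0.8; 0 0 0 0 0 0 -0.5; 0 0 0 0 0 0 -0.2; 0 0 0 0 0 0 -0.2; 0 0 0 0 0 0 -0.2"

```text
time: 6.7
eef_pos: [0.4707, -0.05, 0.0207]
orientation: [3.141, -0.004, -0.011]
ft_force: [-0.3, 0.2, 0.4]
width: 0.034
```

Emit:
drive_tool:
  series: "0 0 -1 0 0 0 -0.2; 0 0 -3 0 0 0 0; 0 0 -6 0 0 0 0.5; 0 0 -9.5 0 0 0 1; 0 0 -13 0 0 0 1"

```text
time: 7.12
eef_pos: [0.4711, -0.0499, 0.1528]
orientation: [3.141, -0.004, -0.011]
ft_force: [1.6, -0.3, 0.7]
width: 0.0772
```

Emit:
drive_tool:
  series: "1.5 -1 -1.5 0 0 0 1; 3 -2 -3 0 0 0 1; 5 -3 -5 0 0 0 1; 7 -4 -6.5 0 0 0 1; 7 -4 -6.5 0 0 0 1"

```text
time: 7.53
eef_pos: [0.5448, -0.0087, 0.2204]
orientation: [3.141, -0.002, -0.003]
ft_force: [1.4, -1.0, -0.0]
width: 0.0857
```

```bash
python3 - <<'E'
from h import *
import pickle
st=status.read_state(); print(st["eef_pos"],st["orientation"])
im=grab_frame("wrist"); np.save("pics/w5.npy",im);pickle.dump(st,open("pics/w5.pkl","wb"))
uv=proj("wrist",[[.44,-.12,.044],[.64,-.12,.044],[.54,0,.044]],st); print(uv)
im=im[185:335,225:425]
save("w5",cv2.resize(cv2.convertScaleAbs(im,alpha=1.3,beta=-80),None,fx=4,fy=4,interpolation=cv2.INTER_CUBIC))
E
```

```text
[ 0.54479636 -0.00873429  0.22038573] [ 3.14095685e+00 -1.97928433e-03 -3.47651936e-03]
[[218.87893838 316.60658569]
 [415.56830509 316.49655281]
 [315.72431106 199.6725011 ]]
```

View pics/w5.png

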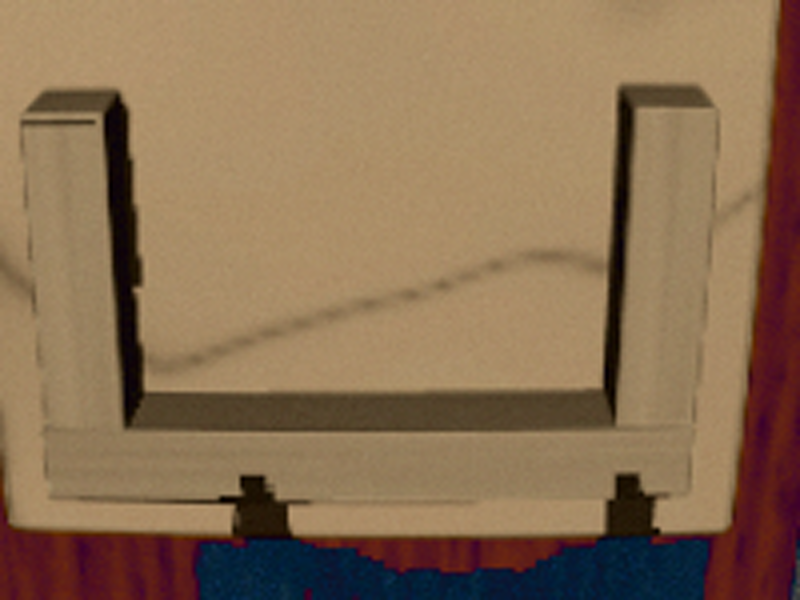

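The U is formed: back bar top (46,428)–(692,428)–(690,497)–(50,498), stray (22,112), (105,111), (124,428), (46,428), set (634,106), (717,107), (694,426), (616,426). No gap shows at either joint.

```bash
python3 - <<'E'
from h import *
import pickle
np.set_printoptions(precision=4,suppress=True)
st=pickle.load(open("pics/w5.pkl","rb"))
Q=dict(stray=[(22,112),(105,111),(124,428),(46,428)],set=[(634,106),(717,107),(694,426),(616,426)],back=[(46,428),(692,428),(690,497),(50,498)])
for k,q in Q.items():
    uv=(np.array(q)+.5)/4-.5+[225,185]; t=onz("wrist",uv,.041,st); print(k,*bar(t)); print(t[:,:2])
# column profile near the stray's far end and closing bar in scene/side
im=np.load("pics/w5.npy").mean(2)
print(im[205:222,232:248:3].astype(int).T); print(im[205:222,386:402:3].astype(int).T)
# closing bar estimate from scene0 and side0 masks
for n in("scene","side"):
    m=np.load(f"pics/{n}0.npy"); 
    x0,y0,x1,y1=(195,165,246,240) if n=="scene" else (300,278,395,322)
    hs=cv2.cvtColor(m,cv2.COLOR_RGB2HSV)[y0:y1,x0:x1]; k=((hs[...,1]<50)).astype(np.uint8)
    c=max(cv2.findContours(k,cv2.RETR_EXTERNAL,cv2.CHAIN_APPROX_NONE)[0],key=cv2.contourArea)
    print(n,cv2.contourArea(c),(cv2.approxPolyDP(c,2.5,True)[:,0]+[x0,y0]).tolist(),"c",c[:,0].mean(0)+[x0,y0])
E
```

```text
stray [ 0.4709 -0.052   0.041 ] -90.73220964191067 80.14951987305913 19.59237457732076
[[ 0.4617 -0.0119]
 [ 0.4812 -0.0119]
 [ 0.4803 -0.0918]
 [ 0.4606 -0.0922]]
set [ 0.6101 -0.0514  0.041 ] -89.95984083411227 80.4525079766984 19.358339385952704
[[ 0.6005 -0.0112]
 [ 0.6197 -0.0113]
 [ 0.6199 -0.0919]
 [ 0.6004 -0.0915]]
back [ 0.54   -0.1022  0.041 ] -0.012327598708585168 159.93808826276393 19.78303831276703
[[ 0.4606 -0.0922]
 [ 0.6194 -0.0924]
 [ 0.6206 -0.112 ]
 [ 0.4596 -0.1122]]
[[170 170 170 172 171 167 135 115 150 160 108 137 159 161 160 160 161]
 [172 170 162 130 113 109 113 114 151 164 110 140 162 163 163 162 164]
 [173 163 141 114 112 114 113 113 150 158 102 138 158 160 161 157 160]
 [171 165 140 109 112 113 113 118 149 157 100 138 159 157 155 154 155]
 [173 162 138 109 114 115 115 117 155 162 100 141 162 160 160 159 160]
 [172 167 137 112 112 113 116 121 154 160  97 145 159 161 161 158 159]]
[[156 125 110 111 114 115 129 163 159 163 160 160 160 162 158 160 158]
 [159 129 109 114 112 113 127 164 163 160 166 163 162 163 160 163 164]
 [158 130 111 114 114 112 125 161 157 157 154 157 158 157 158 156 155]
 [162 133 111 113 113 115 121 157 156 157 157 156 156 158 159 160 160]
 [160 136 113 115 115 112 121 160 162 160 161 159 158 158 161 162 162]
 [169 169 162 141 127 120 121 164 160 160 159 161 161 161 160 159 161]]
scene 841.5 [[236, 170], [232, 170], [196, 230], [205, 236], [242, 177]] c [219.2766 202.6809]
side 1176.5 [[305, 294], [308, 302], [347, 310], [354, 308], [357, 313], [379, 319], [388, 310], [381, 303], [313, 286]] c [345.6703 302.4054]
```

Emit:
drive_tool:
  series: "-0.4 -2.4 -1 0 0 -0.12 1; -0.8 -4.8 -2 0 0 -0.24 1; -1.2 -7.2 -3 0 0 -0.36 1; -1.5 -9.6 -3 0 0 -0.48 1; -1.9 -12 -3 0 0 -0.6 1"

```text
time: 8.0
eef_pos: [0.5235, 0.1111, 0.2493]
orientation: [-2.999, -0.934, 0.007]
ft_force: [0.8, -1.0, -0.4]
width: 0.0853
```

Emit:
drive_tool:
  series: "1 -2.2 0 0 0 -0.12 1; 2.1 -4.4 0 0 0 -0.24 1; 3.2 -6.6 0 0 0 -0.36 1; 4.3 -8.8 0 0 0 -0.48 1; 5.3 -11.1 0 0 0 -0.6 1"

```text
time: 8.42
eef_pos: [0.5031, 0.2328, 0.2492]
orientation: [-2.583, -1.785, 0.008]
ft_force: [0.5, 0.4, -0.2]
width: 0.0852
```

Emit:
drive_tool:
  series: "0 0 0 0 0 -0.1 1; 0 0 0 0 0 -0.2 1; 0 0 0 0 0 -0.3 1; 0 0 0 0 0 -0.37 1; 0 0 0 0 0 -0.37 1"

```text
time: 8.83
eef_pos: [0.5024, 0.2321, 0.249]
orientation: [-2.206, -2.233, 0.009]
ft_force: [0.0, 0.3, 0.2]
width: 0.0854
```

```bash
python3 - <<'E'
from h import *
import pickle
np.set_printoptions(precision=4,suppress=True)
st=status.read_state(); M=R.from_rotvec(st["orientation"]).as_matrix(); print(st["eef_pos"],M,st["joint_positions"])
im=grab_frame("wrist"); np.save("pics/w6.npy",im);pickle.dump(st,open("pics/w6.pkl","wb"))
print(proj("wrist",[[.4766,.23,.0],[.54,.233,.05],[.6056,.236,.094]],st))
save("w6",im)
E
```

```text
[0.5024 0.2321 0.249 ] [[-0.0118  0.9999 -0.0059]
 [ 0.9999  0.0118 -0.0022]
 [-0.0021 -0.0059 -1.    ]] [0.4325 0.1094 0.2347 1.7024 0.0005 0.4207]
[[320.9538 169.5319]
 [323.1688 241.8442]
 [325.6059 323.8482]]
```

```bash
python3 - <<'E'
from h import *
im=np.load("pics/w6.npy"); x0,y0,x1,y1=240,120,420,380
hs=cv2.cvtColor(im,cv2.COLOR_RGB2HSV)[y0:y1,x0:x1]; k=((hs[...,1]<45)&(hs[...,2]>60)).astype(np.uint8)
k=cv2.morphologyEx(k,cv2.MORPH_OPEN,np.ones((3,3)))
c=max(cv2.findContours(k,cv2.RETR_EXTERNAL,cv2.CHAIN_APPROX_NONE)[0],key=cv2.contourArea)
print(cv2.contourArea(c),(cv2.approxPolyDP(c,3,True)[:,0]+[x0,y0]).tolist())
L=cv2.resize(im[y0:y1,x0:x1],None,fx=2.2,fy=2.2,interpolation=cv2.INTER_CUBIC); Rr=L.copy()
cv2.drawContours(Rr,[(c*2.2).astype(int)],-1,(0,255,0),1)
save("w6c",np.hstack([L,Rr]))
E
```

```text
Traceback (most recent call last):
ValueError: max() iterable argument is empty
```

```bash
python3 - <<'E'
from h import *
im=np.load("pics/w6.npy"); hs=cv2.cvtColor(im,cv2.COLOR_RGB2HSV)
for r in (150,165,180,200,230,260,280,300,320,340): print(r,[tuple(map(int,hs[r,c])) for c in range(285,365,5)])
E
```

```text
150 [(24, 87, 117), (18, 117, 126), (14, 156, 144), (14, 164, 149), (13, 169, 152), (13, 172, 148), (13, 173, 147), (14, 175, 146), (14, 174, 151), (14, 168, 152), (13, 165, 153), (13, 172, 150), (14, 172, 148), (14, 166, 146), (13, 171, 142), (14, 177, 138)]
165 [(12, 177, 130), (13, 186, 129), (13, 176, 133), (12, 180, 132), (13, 203, 59), (12, 150, 63), (18, 63, 166), (18, 65, 165), (18, 64, 163), (18, 68, 162), (13, 177, 141), (13, 180, 136), (13, 177, 137), (13, 177, 138), (13, 179, 135), (13, 176, 138)]
180 [(13, 171, 142), (12, 170, 141), (13, 172, 142), (12, 162, 63), (12, 180, 61), (11, 155, 66), (18, 65, 164), (17, 63, 163), (18, 62, 164), (18, 63, 167), (13, 181, 135), (12, 177, 134), (13, 176, 136), (13, 175, 141), (14, 180, 136), (13, 181, 138)]
200 [(12, 172, 138), (13, 173, 137), (12, 177, 65), (14, 178, 63), (13, 170, 66), (14, 169, 65), (17, 66, 167), (17, 64, 167), (18, 62, 169), (18, 64, 167), (13, 175, 141), (13, 186, 136), (13, 175, 140), (13, 171, 140), (13, 176, 139), (13, 176, 139)]
230 [(13, 182, 112), (14, 175, 64), (15, 196, 61), (14, 173, 62), (16, 178, 63
[... 695 characters left out ...]
 60), (9, 123, 91), (18, 92, 94), (16, 85, 87), (18, 98, 86), (18, 89, 89), (17, 61, 172), (19, 62, 172), (17, 60, 169), (17, 63, 174), (17, 74, 103), (20, 79, 81), (16, 90, 91), (4, 189, 139), (14, 175, 143)]
320 [(14, 171, 64), (12, 161, 65), (3, 161, 84), (3, 181, 159), (2, 188, 159), (3, 183, 166), (4, 188, 76), (16, 58, 162), (19, 60, 173), (20, 62, 173), (16, 61, 177), (14, 76, 171), (3, 184, 162), (9, 180, 180), (3, 180, 152), (13, 175, 143)]
340 [(12, 171, 64), (12, 176, 61), (4, 162, 118), (12, 183, 205), (3, 188, 171), (2, 187, 179), (3, 185, 179), (5, 161, 193), (3, 182, 181), (3, 193, 176), (2, 186, 178), (3, 190, 176), (2, 190, 172), (5, 191, 171), (4, 185, 163), (13, 175, 140)]
```

```bash
python3 - <<'E'
from h import *
import pickle
np.set_printoptions(precision=4,suppress=True)
st=pickle.load(open("pics/w6.pkl","rb")); im=np.load("pics/w6.npy"); hs=cv2.cvtColor(im,cv2.COLOR_RGB2HSV)
x0,y0,x1,y1=303,155,350,345
h=hs[y0:y1,x0:x1]; k=((h[...,1]<100)&(h[...,2]>122)).astype(np.uint8); k=cv2.morphologyEx(k,cv2.MORPH_OPEN,np.ones((5,5)))
rows=np.where(k.sum(1)>12)[0]; print("rows",rows[0]+y0,rows[-1]+y0)
for r in range(rows[0],rows[-1]+1,15):
    c=np.where(k[r])[0]; print(r+y0,c[0]+x0,c[-1]+x0)
c=max(cv2.findContours(k,cv2.RETR_EXTERNAL,cv2.CHAIN_APPROX_NONE)[0],key=cv2.contourArea)
q=cv2.approxPolyDP(c,3,True)[:,0]+[x0,y0]; print(q.tolist())
r0,r1=rows[0]+y0-.5,rows[-1]+y0+.5
def edge(side):
    rr=rows[6:-6]; cc=[np.where(k[r])[0][side]+x0+(-.5 if side==0 else .5) for r in rr]
    return np.polyfit(rr+y0,cc,1)
l,rg=edge(0),edge(-1); uv=np.array([[np.polyval(l,r0),r0],[np.polyval(rg,r0),r0],[np.polyval(rg,r1),r1],[np.polyval(l,r1),r1]]); print(uv)
for b in(0,-.003):
    n=onz("wrist",uv[:2],.0206+b,st); f=onz("wrist",uv[2:],.103+b,st); print(n,f)
    a=n.mean(0);e=f.mean(0); print("len",np.linalg.norm(e-a),"mid top",(a+e)/2,"yaw",np.degrees(np.arctan2(e[1]-a[1],e[0]-a[0])),"pitch",np.degrees(np.arcsin((e-a)[2]/np.linalg.norm(e-a))))
    print(proj("scene",[n[0],n[1],f[0],f[1]]).round(1).tolist(), proj("side",[n[0],n[1],f[0],f[1]]).round(1).tolist())
E
```

```text
rows 165 326
165 313 331
180 313 332
195 314 332
210 314 334
225 315 335
240 316 336
255 316 337
270 317 337
285 318 338
300 319 339
315 320 340
[[313, 165], [320, 326], [340, 326], [331, 165]]
[[311.693  164.5   ]
 [331.1986 164.5   ]
 [341.5348 326.5   ]
 [319.6537 326.5   ]]
[[0.4687 0.2208 0.0206]
 [0.4685 0.2403 0.0206]] [[0.6028 0.2504 0.103 ]
 [0.6029 0.2305 0.103 ]]
len 0.1578602931786922 mid top [0.5357 0.2355 0.0618] yaw 4.220965136917187 pitch 31.465195752033807
[[201.8, 232.1], [195.3, 228.6], [232.7, 167.5], [239.4, 170.6]] [[383.4, 303.1], [387.5, 310.4], [312.5, 291.6], [309.6, 283.7]]
[[0.4691 0.2207 0.0176]
 [0.4689 0.2403 0.0176]] [[0.6047 0.2506 0.1   ]
 [0.6048 0.2305 0.1   ]]
len 0.15915136803105293 mid top [0.5369 0.2355 0.0588] yaw 4.216578890207291 pitch 31.181185372044254
[[202.1, 233.1], [195.5, 229.6], [233.3, 168.3], [240.1, 171.4]] [[383.1, 304.4], [387.2, 311.8], [311.4, 293.3], [308.5, 285.4]]
```

The wrist mask gives the closing bar as a clean quad, (312,165), (331,165), (341.5,326), (320,326): top middle at about (0.536, 0.2355, 0.062), yaw 4.2°, pitch 31°.

```bash
cat > rel.py <<'E'
from h import *
np.set_printoptions(precision=3,suppress=True)
def rel(p0,R0,p1,R1): return R0.inv().apply(np.subtract(p1,p0))*100,(R0.inv()*R1).as_rotvec()
def tool(yaw,pitch):  # tool x = bar y axis, tool y = bar x axis
    return R.from_euler("ZY",[yaw,-pitch],degrees=True)*R.from_matrix(np.array([[0,1,0],[1,0,0],[0,0,-1.]]))
E
python3 - <<'E'
from rel import *
st=status.read_state(); R0=R.from_rotvec(st["orientation"]); R1=tool(4.2,31); print(R1.as_matrix())
t=np.array([.5363,.2355,.0618])+.022*R1.as_matrix()[:,2]; a=t-.06*R1.as_matrix()[:,2]
print(t,a,rel(st["eef_pos"],R0,a,R1))
E
```

```text
[[-0.073  0.855  0.514]
 [ 0.997  0.063  0.038]
 [ 0.     0.515 -0.857]]
[0.548 0.236 0.043] [0.517 0.234 0.094] (array([ 0.214,  1.517, 15.454]), array([-0.547,  0.02 , -0.064]))
```

Emit:
drive_tool:
  series: "0 0.3 2 -0.11 0 -0.01 1; 0.1 0.6 5 -0.22 0.01 -0.02 1; 0.1 0.9 8.5 -0.33 0.01 -0.04 1; 0.2 1.2 12 -0.44 0.02 -0.05 1; 0.2 1.5 15 -0.547 0.02 -0.064 1"

```text
time: 9.3
eef_pos: [0.5164, 0.2338, 0.1092]
orientation: [1.896, 2.018, 0.504]
ft_force: [0.0, 0.1, -0.9]
width: 0.0858
```

```bash
python3 - <<'E'
from rel import *
import pickle
st=status.read_state(); R0=R.from_rotvec(st["orientation"]); R1=tool(4.2,31); t=np.array([.5363,.2355,.0618])+.022*R1.as_matrix()[:,2]
print(st["eef_pos"],st["ft_force"],st["joint_positions"],rel(st["eef_pos"],R0,t,R1))
im=grab_frame("wrist"); np.save("pics/w7.npy",im);pickle.dump(st,open("pics/w7.pkl","wb"))
hs=cv2.cvtColor(im,cv2.COLOR_RGB2HSV); k=((hs[...,1]<100)&(hs[...,2]>110)); k[:,:250]=0;k[:,400:]=0
for r in range(60,420,20):
    c=np.where(k[r])[0]; print(r,(c[0],c[-1],len(c)) if len(c) else 0)
E
```

```text
[0.516 0.234 0.109] [ 0.012  0.058 -0.881] [ 0.529 -0.322 -0.52   0.931 -0.207  0.42 ] (array([ 0.024, -0.321,  7.321]), array([-0.056,  0.001, -0.011]))
60 (np.int64(356), np.int64(382), 8)
80 (np.int64(250), np.int64(381), 104)
100 0
120 (np.int64(303), np.int64(339), 37)
140 (np.int64(308), np.int64(340), 25)
160 (np.int64(308), np.int64(340), 24)
180 (np.int64(311), np.int64(340), 18)
200 (np.int64(311), np.int64(340), 10)
220 (np.int64(305), np.int64(340), 17)
240 (np.int64(305), np.int64(340), 36)
260 (np.int64(278), np.int64(349), 42)
280 (np.int64(276), np.int64(352), 77)
300 (np.int64(276), np.int64(399), 70)
320 (np.int64(275), np.int64(399), 77)
340 (np.int64(308), np.int64(399), 50)
360 (np.int64(250), np.int64(399), 100)
380 (np.int64(250), np.int64(399), 83)
400 (np.int64(250), np.int64(399), 150)
```

Emit:
drive_tool:
  series: "0 -0.1 2 -0.02 0 -0.01 1; 0 -0.2 4 -0.04 0 -0.01 1; 0 -0.3 6 -0.056 0 -0.01 1; 0 -0.3 7.2 -0.056 0 -0.01 1; 0 -0.3 7.2 -0.056 0 -0.01 1"

```text
time: 9.77
eef_pos: [0.5349, 0.2284, 0.019]
orientation: [1.858, 2.003, 0.518]
ft_force: [0.5, -0.4, 0.2]
width: 0.0853
```

```bash
python3 - <<'E'
from rel import *
st=status.read_state(); R0=R.from_rotvec(st["orientation"]); R1=tool(4.2,31); t=np.array([.5363,.2355,.0618])+.022*R1.as_matrix()[:,2]
print(st["eef_pos"],st["ft_force"],rel(st["eef_pos"],R0,t,R1))
E
```

```text
[0.535 0.228 0.019] [ 0.485 -0.36   0.15 ] (array([ 0.672,  2.336, -1.429]), array([-0.023,  0.012,  0.005]))
```

Emit:
drive_tool:
  series: "0.3 0.5 -0.7 0 0 0 1; 0.6 1.2 -1.2 -0.01 0.01 0 1; 0.7 1.8 -1.4 -0.02 0.01 0 1; 0.7 2.3 -1.4 -0.02 0.01 0 1; 0.7 2.3 -1.4 -0.02 0.01 0 1"

```text
time: 10.18
eef_pos: [0.5488, 0.2373, 0.0449]
orientation: [1.847, 1.995, 0.551]
ft_force: [0.1, -0.1, -0.2]
width: 0.0857
```

Emit:
drive_tool:
  series: "0 0 0 0 0 0 1; 0 0 0 0 0 0 1; 0 0 0 0 0 0 1; 0 0 0 0 0 0 1; 0 0 0 0 0 0 1"

```text
time: 10.6
eef_pos: [0.5486, 0.2372, 0.0447]
orientation: [1.847, 1.996, 0.55]
ft_force: [-0.1, 0.7, -0.8]
width: 0.0854
```

```bash
python3 - <<'E'
from rel import *
st=status.read_state(); R0=R.from_rotvec(st["orientation"]); R1=tool(4.2,31); t=np.array([.5363,.2355,.0618])+.022*R1.as_matrix()[:,2]
print(st["eef_pos"],st["qd"],st["ft_force"],rel(st["eef_pos"],R0,t,R1))
E
```

```text
[0.549 0.237 0.045] [-0.001 -0.001  0.001 -0.    -0.001 -0.001] [-0.052  0.662 -0.755] (array([-0.079, -0.179,  0.093]), array([-0.   ,  0.001,  0.004]))
```

Emit:
drive_tool:
  series: "-0.1 -0.2 0.05 0 0 0 0.3; -0.1 -0.2 0.05 0 0 0 -0.2; -0.1 -0.2 0.05 0 0 0 -0.6; -0.1 -0.2 0.05 0 0 0 -1; -0.1 -0.2 0.05 0 0 0 -1"
  grip_force: 70

```text
time: 11.02
eef_pos: [0.5472, 0.2361, 0.0432]
orientation: [1.847, 1.996, 0.55]
ft_force: [-0.2, -0.7, -0.4]
width: 0.0253
```

Emit:
drive_tool:
  series: "0 0 0 0 0 0 -1; 0 0 0 0 0 0 -1; 0 0 0 0 0 0 -1; 0 0 0 0 0 0 -1; 0 0 0 0 0 0 -1"

```text
time: 11.43
eef_pos: [0.5474, 0.2361, 0.0435]
orientation: [1.847, 1.995, 0.551]
ft_force: [-2.3, -1.4, 3.8]
width: 0.0183
```

Emit:
drive_tool:
  series: "0 0 -0.5 0 0 0 -1; 0 0 -1.5 0 0 0 -1; 0 0 -3 0 0 0 -1; 0 0 -5 0 0 0 -1; 0 0 -5 0 0 0 -1"

```text
time: 11.85
eef_pos: [0.5213, 0.2348, 0.0897]
orientation: [1.846, 1.994, 0.555]
ft_force: [0.1, 0.5, -2.5]
width: 0.0187
```

Emit:
drive_tool:
  series: "0 0 -1 0 0 0 -1; 0 0 -2 0 0 0 -1; 0 0 -3 0 0 0 -1; 0 0 -3 0 0 0 -1; 0 0 -3 0 0 0 -1"

```text
time: 12.27
eef_pos: [0.5059, 0.2339, 0.1158]
orientation: [1.846, 1.994, 0.556]
ft_force: [-0.5, -0.1, -5.3]
width: 0.0183
```

```bash
python3 - <<'E'
from rel import *
import pickle
st=status.read_state(); R0=R.from_rotvec(st["orientation"]); print(st["eef_pos"],st["ft_force"],st["wrist_torque"],R0.as_matrix())
# next: level, lift to z .15 over x .52 y .16
for p,ya,pi in(([.50,.20,.16],2,15),([.525,.10,.16],0,0)): print(rel(st["eef_pos"],R0,p,tool(ya,pi)))
im=grab_frame("wrist"); np.save("pics/w8.npy",im);pickle.dump(st,open("pics/w8.pkl","wb"))
hs=cv2.cvtColor(im,cv2.COLOR_RGB2HSV); k=((hs[...,1]<100)&(hs[...,2]>110)); k[:,280]=0;k[:,370:]=0
for r in range(20,420,20):
    c=np.where(k[r])[0]; print(r,(c[0],c[-1],len(c)) if len(c) else 0)
E
```

```text
[0.506 0.234 0.116] [-0.475 -0.07  -5.273] [-0.08   0.865  0.071] [[-0.077  0.853  0.517]
 [ 0.997  0.066  0.039]
 [-0.001  0.518 -0.855]]
(array([-3.333,  1.559, -4.215]), array([ 0.283, -0.016,  0.039]))
(array([-13.496,   3.027,  -3.315]), array([ 0.545, -0.02 ,  0.075]))
20 (np.int64(230), np.int64(231), 2)
40 (np.int64(232), np.int64(279), 9)
60 (np.int64(275), np.int64(275), 1)
80 (np.int64(14), np.int64(359), 47)
100 (np.int64(0), np.int64(58), 53)
120 (np.int64(0), np.int64(350), 125)
140 (np.int64(0), np.int64(352), 143)
160 (np.int64(0), np.int64(352), 157)
180 (np.int64(0), np.int64(351), 164)
200 (np.int64(0), np.int64(342), 163)
220 (np.int64(0), np.int64(325), 126)
240 (np.int64(0), np.int64(341), 135)
260 (np.int64(0), np.int64(329), 142)
280 (np.int64(275), np.int64(350), 22)
300 (np.int64(174), np.int64(345), 28)
320 (np.int64(16), np.int64(314), 33)
340 (np.int64(10), np.int64(318), 105)
360 (np.int64(2), np.int64(344), 59)
380 (np.int64(0), np.int64(346), 84)
400 (np.int64(0), np.int64(353), 138)
```

Emit:
drive_tool:
  series: "-0.6 0.3 -1 0.06 0 0.01 -1; -1.3 0.6 -2 0.12 -0.01 0.02 -1; -2 1 -3 0.18 -0.01 0.03 -1; -2.7 1.3 -3.7 0.24 -0.02 0.04 -1; -3.3 1.6 -4.2 0.283 -0.02 0.04 -1"

```text
time: 12.73
eef_pos: [0.5009, 0.2, 0.1598]
orientation: [2.05, 2.117, 0.271]
ft_force: [-0.3, -0.1, -3.9]
width: 0.0184
```

```bash
python3 - <<'E'
from rel import *
st=status.read_state(); R0=R.from_rotvec(st["orientation"]); print(st["eef_pos"],st["ft_force"],R0.as_matrix())
print(rel(st["eef_pos"],R0,[.54,.06,.13],tool(0,0)))
E
```

```text
[0.501 0.2   0.16 ] [-0.29  -0.054 -3.894] [[-0.031  0.966  0.256]
 [ 0.999  0.031  0.004]
 [-0.004  0.256 -0.967]]
(array([-14.103,   2.577,   3.82 ]), array([ 0.258, -0.   ,  0.032]))
```

Emit:
drive_tool:
  series: "-3 0.5 0.8 0.05 0 0.01 -1; -6 1 1.6 0.11 0 0.01 -1; -9 1.6 2.4 0.17 0 0.02 -1; -12 2.2 3.2 0.22 0 0.03 -1; -14.1 2.6 3.8 0.258 0 0.032 -1"

```text
time: 13.15
eef_pos: [0.5411, 0.0574, 0.1287]
orientation: [-2.223, -2.218, 0.003]
ft_force: [-0.1, 0.1, -4.2]
width: 0.019
```

Emit:
drive_tool:
  series: "0 0 0 0 0 0 -1; 0 0 0 0 0 0 -1; 0 0 0 0 0 0 -1; 0 0 0 0 0 0 -1; 0 0 0 0 0 0 -1"

```text
time: 13.57
eef_pos: [0.541, 0.0584, 0.1291]
orientation: [-2.221, -2.22, 0.002]
ft_force: [-0.5, 0.2, -4.2]
width: 0.0188
```

```bash
python3 - <<'E'
from rel import *
import pickle
st=status.read_state(); R0=R.from_rotvec(st["orientation"]); print(st["eef_pos"],st["ft_force"],st["qd"],R0.as_matrix())
im=grab_frame("wrist"); np.save("pics/w9.npy",im);pickle.dump(st,open("pics/w9.pkl","wb"))
# bar near-end: grey profile on columns near the bar middle
g=im.mean(2)
for c in(312,322,332): print(c,g[60:200:4,c].astype(int))
a=R0.as_matrix()
for d in(-.08,.08): print(d,proj("wrist",[st["eef_pos"]+a@[0,d,-.021]],st))
E
```

```text
[0.541 0.058 0.129] [-0.468  0.194 -4.207] [ 0.005 -0.002  0.002  0.005  0.    -0.002] [[ 0.001  1.    -0.002]
 [ 1.    -0.001 -0.   ]
 [-0.    -0.002 -1.   ]]
312 [ 91  93  82  80  82  94  85  79 160 176 174 173 171 166 153 126 156 153
 157 154 156 156 155 157 157 152 155 153 155 154 153 154 154 154 154]
322 [ 89  89  82  76  82  88  83  78 160 173 175 174 175 173 174 119 154 154
 157 155 155 156 154 154 156 156 157 153 157 154 157 157 155 155 156]
332 [ 85  91  85  74  81  91  87  81 164 173 174 176 175 176 176 116 157 157
 158 156 157 156 155 157 157 157 156 156 156 158 156 155 156 156 156]
-0.08 [[321.737 120.026]]
0.08 [[322.374 461.163]]
```

Emit:
drive_tool:
  series: "-1.5 0 2 0 0 0 -1; -3 -0.1 4 0 0 0 -1; -4 -0.1 6.5 0 0 0 -1; -4 -0.1 8.8 0 0 0 -1; -4 -0.1 9.4 0 0 0 -1"

```text
time: 14.03
eef_pos: [0.5377, 0.0185, 0.032]
orientation: [-2.219, -2.218, 0.006]
ft_force: [-0.5, 0.6, -4.5]
width: 0.0184
```

Emit:
drive_tool:
  series: "0 0 0.2 0 0 0 -1; 0 0 0.4 0 0 0 -1; 0 0 0.6 0 0 0 -1; 0 0 0.8 0 0 0 -1; 0 0 0.8 0 0 0 -1"

```text
time: 14.45
eef_pos: [0.5382, 0.0187, 0.0247]
orientation: [-2.22, -2.219, 0.005]
ft_force: [-0.3, -0.3, -4.7]
width: 0.0182
```

Emit:
drive_tool:
  series: "0 0 0.05 0 0 0 -1; 0 0 0.1 0 0 0 -1; 0 0 0.15 0 0 0 -1; 0 0 0.15 0 0 0 -1; 0 0 0.15 0 0 0 -1"

```text
time: 14.87
eef_pos: [0.5382, 0.0187, 0.0232]
orientation: [-2.219, -2.219, 0.005]
ft_force: [0.0, 0.6, -3.3]
width: 0.0187
```

Emit:
drive_tool:
  series: "0 0.1 0 0 0 0 -1; 0 0.2 0.03 0 0 0 -1; 0 0.2 0.06 0 0 0 -1; 0 0.2 0.1 0 0 0 -1; 0 0.2 0.1 0 0 0 -1"

```text
time: 15.28
eef_pos: [0.5403, 0.0187, 0.0223]
orientation: [-2.22, -2.219, 0.004]
ft_force: [0.8, 0.2, -3.3]
width: 0.019
```

```bash
python3 - <<'E'
from rel import *
st=status.read_state(); print(st["eef_pos"],st["ft_force"],st["wrist_torque"]); print(R.from_rotvec(st["orientation"]).as_matrix())
E
```

```text
[0.54  0.019 0.022] [ 0.823  0.195 -3.263] [-0.078 -0.089  0.022]
[[ 0.     1.    -0.004]
 [ 1.    -0.    -0.   ]
 [-0.    -0.004 -1.   ]]
```

Emit:
drive_tool:
  series: "0 0 0.03 0 0 0 -1; 0 0 0.06 0 0 0 -1; 0 0 0.1 0 0 0 -1; 0 0 0.1 0 0 0 -1; 0 0 0.1 0 0 0 -1"

```text
time: 15.7
eef_pos: [0.5403, 0.0187, 0.0222]
orientation: [-2.22, -2.22, 0.004]
ft_force: [-4.0, -0.9, 6.1]
width: 0.0188
```

Emit:
drive_tool:
  series: "0 0 0.03 0 0 0 -1; 0 0 0.06 0 0 0 -1; 0 0 0.1 0 0 0 -1; 0 0 0.1 0 0 0 -1; 0 0 0.1 0 0 0 -1"

```text
time: 16.12
eef_pos: [0.5404, 0.0187, 0.0222]
orientation: [-2.22, -2.22, 0.003]
ft_force: [-4.5, -0.7, 8.3]
width: 0.0185
```

Emit:
drive_tool:
  series: "0 0 -0.12 0 0 0 -1; -0.4 0 -0.12 0 0 0 -1; -0.8 0 -0.12 0 0 0 -1; -1.3 0 -0.12 0 0 0 -1; -1.3 0 -0.12 0 0 0 -1"

```text
time: 16.53
eef_pos: [0.5403, 0.0047, 0.023]
orientation: [-2.221, -2.219, 0.004]
ft_force: [0.6, 0.2, -2.8]
width: 0.0189
```

Emit:
drive_tool:
  series: "-0.05 0 0 0 0 0 -1; -0.1 0 0 0 0 0 -1; -0.2 0 0 0 0 0 -1; -0.2 0 0 0 0 0 -1; -0.2 0 0 0 0 0 -1"

```text
time: 16.95
eef_pos: [0.5403, 0.0028, 0.023]
orientation: [-2.221, -2.219, 0.004]
ft_force: [-0.3, 0.2, -4.0]
width: 0.0184
```

Emit:
drive_tool:
  series: "-0.03 0 0 0 0 0 -1; -0.07 0 0 0 0 0 -1; -0.1 0 0 0 0 0 -1; -0.1 0 0 0 0 0 -1; -0.1 0 0 0 0 0 -1"

```text
time: 17.37
eef_pos: [0.5402, 0.0018, 0.023]
orientation: [-2.221, -2.219, 0.004]
ft_force: [-0.9, -0.2, -5.0]
width: 0.0186
```

Emit:
drive_tool:
  series: "-0.03 0 0 0 0 0 -1; -0.07 0 0 0 0 0 -1; -0.1 0 0 0 0 0 -1; -0.1 0 0 0 0 0 -1; -0.1 0 0 0 0 0 -1"

```text
time: 17.78
eef_pos: [0.5403, 0.0007, 0.023]
orientation: [-2.221, -2.219, 0.004]
ft_force: [0.2, 0.1, -4.4]
width: 0.0183
```

Emit:
drive_tool:
  series: "-0.03 0 0 0 0 0 -1; -0.05 0 0 0 0 0 -1; -0.07 0 0 0 0 0 -1; -0.07 0 0 0 0 0 -1; -0.07 0 0 0 0 0 -1"

```text
time: 18.2
eef_pos: [0.5402, 0.0, 0.023]
orientation: [-2.221, -2.219, 0.004]
ft_force: [-0.4, -0.1, -3.2]
width: 0.0187
```

Emit:
drive_tool:
  series: "-0.03 0 0 0 0 0 -1; -0.05 0 0 0 0 0 -1; -0.07 0 0 0 0 0 -1; -0.07 0 0 0 0 0 -1; -0.07 0 0 0 0 0 -1"

```text
time: 18.62
eef_pos: [0.5402, -0.0005, 0.023]
orientation: [-2.221, -2.219, 0.004]
ft_force: [0.0, 1.8, -4.4]
width: 0.0181
```

Emit:
drive_tool:
  series: "-0.03 0 0 0 0 0 -1; -0.05 0 0 0 0 0 -1; -0.07 0 0 0 0 0 -1; -0.07 0 0 0 0 0 -1; -0.07 0 0 0 0 0 -1"

```text
time: 19.03
eef_pos: [0.5402, -0.0011, 0.023]
orientation: [-2.22, -2.219, 0.004]
ft_force: [-0.2, 2.9, -3.5]
width: 0.0184
```

Emit:
drive_tool:
  series: "-0.02 0 0 0 0 0 -1; -0.05 0 0 0 0 0 -1; -0.05 0 0 0 0 0 -1; -0.05 0 0 0 0 0 -1; -0.05 0 0 0 0 0 -1"

```text
time: 19.45
eef_pos: [0.5402, -0.0017, 0.023]
orientation: [-2.22, -2.219, 0.004]
ft_force: [0.5, 2.3, -4.3]
width: 0.0186
```

```bash
python3 - <<'E'
from rel import *
import pickle
st=status.read_state(); print(st["eef_pos"],st["ft_force"],st["wrist_torque"])
im=grab_frame("wrist"); np.save("pics/w10.npy",im);pickle.dump(st,open("pics/w10.pkl","wb"))
st=status.read_state(); print(st["ft_force"],st["wrist_torque"])
E
```

```text
[ 0.54  -0.002  0.023] [ 0.465  2.327 -4.311] [0.447 0.097 0.131]
[-0.528  1.666 -3.866] [0.496 0.072 0.153]
```

Emit:
drive_tool:
  series: "0 0 0.03 0 0 0 -1; 0 0 0.06 0 0 0 -1; 0 0 0.09 0 0 0 -1; 0 0 0.09 0 0 0 -1; 0 0 0.09 0 0 0 -1"

```text
time: 19.92
eef_pos: [0.5404, -0.0017, 0.0223]
orientation: [-2.221, -2.219, 0.003]
ft_force: [-0.5, 3.7, -1.9]
width: 0.0185
```

Emit:
drive_tool:
  series: "0 0 0 0 0 0 -0.8; 0 0 0 0 0 0 -0.5; 0 0 0 0 0 0 -0.2; 0 0 0 0 0 0 -0.2; 0 0 0 0 0 0 -0.2"

```text
time: 20.33
eef_pos: [0.5406, -0.0019, 0.0225]
orientation: [-2.221, -2.219, 0.003]
ft_force: [-0.2, -0.6, 0.0]
width: 0.0343
```

Emit:
drive_tool:
  series: "0 0 -1 0 0 0 -0.2; 0 0 -3 0 0 0 -0.2; 0 0 -6 0 0 0 -0.2; 0 0 -9.5 0 0 0 -0.2; 0 0 -13 0 0 0 -0.2"

```text
time: 20.75
eef_pos: [0.5404, -0.0019, 0.1546]
orientation: [-2.222, -2.219, 0.003]
ft_force: [0.5, -0.4, 0.1]
width: 0.034
```

Emit:
drive_tool:
  series: "1.5 -0.5 -1.5 0 0 0 1; 3 -1 -3 0 0 0 1; 4.5 -1.5 -5 0 0 0 1; 4.5 -1.5 -6.5 0 0 0 1; 4.5 -1.5 -6.5 0 0 0 1"

```text
time: 21.17
eef_pos: [0.5264, 0.0438, 0.2239]
orientation: [2.22, 2.22, 0.003]
ft_force: [0.7, 0.2, 0.8]
width: 0.0854
```

Emit:
drive_tool:
  series: "0 0 0 0 0 0 1; 0 0 0 0 0 0 1; 0 0 0 0 0 0 1; 0 0 0 0 0 0 1; 0 0 0 0 0 0 1"

```text
time: 21.58
eef_pos: [0.5261, 0.0435, 0.2232]
orientation: [2.221, 2.22, 0.002]
ft_force: [-0.5, -0.2, -0.0]
width: 0.0853
```

```bash
python3 - <<'E'
from rel import *
import pickle
st=status.read_state(); print(st["eef_pos"],st["ft_force"],R.from_rotvec(st["orientation"]).as_matrix())
im=grab_frame("wrist"); np.save("pics/w11.npy",im);pickle.dump(st,open("pics/w11.pkl","wb"))
P=[(x,y,.044) for x,y in((.46,.008),(.62,.008),(.62,-.112),(.46,-.112))]
print(proj("wrist",P,st))
E
```

```text
[0.526 0.044 0.223] [-0.525 -0.2   -0.025] [[ 0.     1.     0.002]
 [ 1.    -0.    -0.   ]
 [-0.     0.002 -1.   ]]
[[280.588 133.457]
 [286.25  301.03 ]
 [172.2   297.871]
 [152.344 140.502]]
```

```bash
python3 - <<'E'
from h import *
im=np.load("pics/w11.npy")[120:315,140:305]
save("w11c",cv2.resize(cv2.convertScaleAbs(im,alpha=1.3,beta=-80),None,fx=3,fy=3,interpolation=cv2.INTER_CUBIC))
E
```

```text
(no output)
```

View pics/w11c.png

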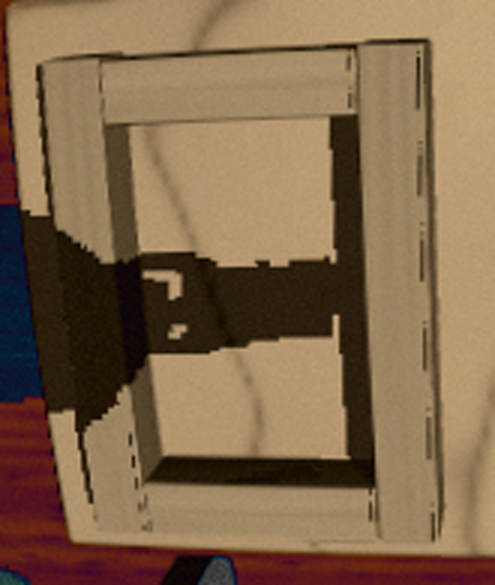

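```bash
python3 - <<'E'
from rel import *
import pickle
np.set_printoptions(precision=4,suppress=True)
st=pickle.load(open("pics/w11.pkl","rb"))
Q=dict(stray=[(103,63),(357,47),(359,113),(106,125)],set=[(140,484),(373,487),(375,540),(151,530)],back=[(41,66),(100,58),(150,530),(98,530)],closing=[(357,43),(430,40),(440,540),(376,540)])
for k,q in Q.items():
    uv=(np.array(q)+.5)/3-.5+[140,120]; t=onz("wrist",uv,.041,st); print(k,*bar(t)); print(t[:,:2].tolist())
im=np.load("pics/w11.npy").mean(2)
for r in (138,142,146,150,154): print(r,im[r,250:286].astype(int))
for r in (282,286,290,294): print(r,im[r,255:292].astype(int))
for r in (142,148,154): print("back-stray",r,im[r,150:190].astype(int))
E
```

```text
stray [ 0.4713 -0.0515  0.041 ] 90.37635779194937 79.70475174945227 19.326142307628185
[[0.46193867189825866, -0.09111311298541], [0.4612574305291874, -0.011604441570013578], [0.4807403215276637, -0.011600815110575778], [0.48110618306605535, -0.09149820813837564]]
set [ 0.6104 -0.0535  0.041 ] 89.69190103920062 79.72827684823831 18.536663004918733
[[0.601449392747829, -0.09399845568328632], [0.6008240549985386, -0.013277159514352613], [0.6204113031075273, -0.013912330136808058], [0.6189285171807289, -0.09264528226305216]]
back [ 0.5401 -0.1026  0.041 ] -0.2660235832983249 158.5484981693177 20.229618915113797
[[0.46131605790222713, -0.11249383702841798], [0.4603346652945874, -0.09202127057768236], [0.6189436774061526, -0.09302124701795], [0.6198006242528005, -0.11296613266224048]]
closing [ 0.5401 -0.0019  0.041 ] -0.7072179155527748 160.32590487155073 21.3692183369175
[[0.46008301735493434, -0.011572901096608294], [0.45979253667208336, 0.009770792875811007], [0.6200977264629415, 0.007815328094853358], [0.6204052109092028, -0.013575231255182507]]
138 [171 169 167 165 167 156 138 161 1
[... 1177 characters left out ...]
0
 170]
294 [163 165 166 166 166 162 166 166 165 164 135 140 159 163 157 162 161 159
 163 160 161 159 161 161 162 160 159 158 145 109 168 109 155 172 177 174
 172]
back-stray 142 [170 171  95  92 141 153 158 158 158 157 157 155 154 157 157 157 156 154
 155 156 155 158 146 140 159 162 160 158 160 160 163 164 162 163 165 162
 162 164 165 166]
back-stray 148 [171 171 143  87 126 152 154 155 159 158 157 153 155 156 157 159 158 152
 155 154 159 157 163 111 172 165 167 168 163 166 169 167 166 166 164 167
 165 165 166 163]
back-stray 154 [172 171 171  85 100 147 156 158 162 160 157 155 155 157 156 157 155 152
 157 156 157 158 157 149 130 161 160 161 160 158 162 161 160 161 161 164
 160 162 161 158]
```

The last view shows the closed rectangle: closing bar (357,43)–(430,40)–(440,540)–(376,540), with hairline joints of about 1 px at columns 357 and 375, and the back bar's inner edge meeting both short bars. I'll check the bystanders and hand in.

```bash
python3 - <<'E'
from h import *
a=np.load("pics/scene0.npy").astype(int); b=grab_frame("scene").astype(int); d=np.abs(a-b).max(2)>40
for n,(x0,y0,x1,y1) in dict(mug=(366,290,415,350),jug=(398,262,436,312),timer=(290,315,328,352)).items(): print(n,d[y0:y1,x0:x1].mean().round(3))
s=status.read_state(); print(s["time"],s["eef_pos"]); print(order.finish_job())
E
```

```text
mug 0.238
jug 0.296
timer 0.0
21.6833 [0.52621606 0.04362428 0.22341158]
the job is handed in; nothing more can be done
None
```

The frame is closed and handed in at about 21.7 s, but my final check could not confirm that the mug and milk jug stayed put.

I gripped the stray bar, squared it and slid it in until it lightly touched the back bar. I then lifted the closing bar off the carton, levelled it, set it on the slab and pushed it against the short bars' free ends until the force rose.

**Frame:** the last wrist picture shows a closed rectangle.

| Check | Measured | Allowed |
|---|---|---|
| Joint gaps, closing bar to short bars | about 1 px (under about 1 mm) | 2 mm |
| Bar angles to each other | within about 1.1° | 2° |
| Closing bar centre against back bar, along x | less than 1 mm | 5 mm |
| Stray bar centre from back bar | 50.2 mm, later 51.1 mm | 47–52 mm |
| Set bar centre from back bar | about 49 mm | 47–52 mm |

**Disagreements:**
- **Uneven push:** during the final push the wrist torque pointed to contact mainly at the set bar. That end moved in about 1 mm, and the closing bar lies about 0.4° off the back bar.
- **Height bias:** camera-triangulated heights read about 3 mm lower than the text's, so I set the lowering heights by touch.

**Mug, jug and timer:** the before/after scene check found no change at the timer. It did find changed pixels at the mug (24%) and the jug (30%). I think this is the raised arm or its shadow in view, since I commanded no move near them and felt no unexpected force, but I did not confirm it with another picture.

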